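# Fit a ceramic lamp tower on its peg base and try the switch

## Task

Take the square ceramic lamp tower off its sloping wooden rest and seat it upright on the lamp base, with the scooped side of its rim away from the push button, lowering it gently until it sits fully home over both pegs, flush on the base. Let go of it, then push the button on the board all the way down and let it come up again. Do not disturb the bowl, the mug or the vase.

Things in the scene. Friction and masses are not known exactly. Their poses are not given: they have to be found in the camera images.
- tower: Loose open square ceramic tower, 54 x 54 mm, 115 mm tall, walls 6 mm, about 0.4 kg. Origin: centre of underside, z along its axis to the rim; starts leaning 26 deg on the rest. +x wall: scoop in the rim and flower relief (3 mm proud); +y and -y walls plain, for gripping. Through holes in its foot (18 mm thick): 15 mm diameter at y +13, 10 mm at y -13 mm.
- scoop (a point): Middle of the bottom edge of the scoop (30 mm wide, 30 mm deep) in the tower's rim: at x +24, y 0, z 85 mm in the tower's frame.
- seat (a point): Centre of the flat top of the white square lamp base (90 x 90 mm, top 36 mm above the bench). z up, +x away from the push button. Upright steel pegs with tapered tips, 13 mm high: 12 mm diameter at y +13, 7 mm at y -13 mm (x 0). When home, the tower's origin is here and its axes are parallel to these.
- rest: Fixed sloping wooden rest, foot 170 x 110 mm. Origin: on the bench below the tower's underside centre (58 mm up at the start); the tower leans to -x. Its floor is tilted 26 deg; the back board reaches 68 mm up the tower's -x wall, side lips (6 mm thick) 24 mm up its y walls.
- switch (a joint): Push button travel in m: 0 up, 0.006 fully down; it springs back. About 5 N.
- switch_top (a point): Centre of the top of the round metal push button (30 mm diameter in a black 46 mm collar), on the board 130 mm to the -x side of the seat; its top is about 34 mm above the bench and is pressed straight down.
- bowl: Bystander: white ceramic bowl, 90 mm across, 45 mm tall. Origin: centre of the underside, z up.
- mug: Bystander: blue ceramic mug, 72 mm across, 80 mm tall. Origin: centre of the underside, z up.
- vase: Bystander: small pinkish round vase, 72 mm across, 90 mm tall. Origin: centre of the underside, z up.
- lampbase: Fixed plywood board (230 x 130 x 12 mm) with the white lamp base, pegs and push button. Origin: at bench height straight below seat, axes parallel to it.
Not all that is in view belongs to the job. Leave any turquoise look-alike of the tower alone.

How it is judged:
On the way, in this order (a step that is already met when the one before it is completed fails the run):
1. the tower stands fully home on the pegs, the right way round, and is let go (horizontal distance between tower and seat below 0.004 m and z of tower in the frame of seat below 0.003 m and x of scoop in the frame of seat above 0.015 m and angle between the x axis of tower and the x axis of seat, either way round below 0.15 rad and angle between tower's own z axis and vertical below 0.05 rad and contact force between the fingers and tower below 0.1 N), for 0.2 s.
2. the push button is pressed down, with the tower home (value of joint switch above 0.0045 m and z of tower in the frame of seat below 0.003 m and horizontal distance between tower and seat below 0.004 m), for 0.05 s.
At the end, for the whole second after the job is handed in: The tower stands upright (within 0.05 rad) and at rest on the lamp base, its underside within 3 mm of the base's top and within 4 mm of its centre, turned within 0.15 rad with the scoop away from the push button, and the button is up again (horizontal distance between tower and seat below 0.004 m and z of tower in the frame of seat below 0.003 m and x of scoop in the frame of seat above 0.015 m and angle between the x axis of tower and the x axis of seat, either way round below 0.15 rad and angle between tower's own z axis and vertical below 0.05 rad and linear speed of tower below 0.02 m/s and value of joint switch below 0.002 m); the robot touches nothing.
It fails at once if the bowl, the mug or the vase is moved more than 30 mm (distance of any of bowl, mug, vase from where it was at the start of the episode above 0.03 m).
It fails at once if the bowl, the mug or the vase is tipped over (angle between any of bowl, mug, vase's own z axis and vertical above 0.4 rad).
It fails at once if the tower is pressed or slammed onto the lamp base with more than 60 N (contact force between tower and lampbase above 60 N).
It fails at once if the tower is dropped: it comes down onto the base (last 20 mm) faster than 0.3 m/s (horizontal distance between tower and seat below 0.03 m and z of tower in the frame of seat below 0.02 m and linear speed of tower above 0.3 m/s).
It also fails if it takes over 50 s, if anything falls off the work surface, if the arm or the gripper's body presses on something with over 40 N, if the wrist force passes 120 N, or if a joint passes its speed limit or range.

## Robot

A 7-joint arm with a two-finger parallel gripper is mounted at the origin on the work surface. World frame = base frame: x ahead of the robot, y to its left, z up, the work surface at z = 0. Lengths are in m, angles in rad, forces in N, time in s.
With the tool pointing down it reaches from about 0.425 to 0.825 m from the base axis. Payload 3.6 kg.
Tool frame: the origin (TCP) lies between the finger pads; the fingertips stand 11 mm ahead of it and the grasp point (between the pads) lies 8 mm behind it; z points along the fingers, y is the line along which they close (so a half turn about z gives the same grasp; the last joint's range is limited). The gripper opens to 93 mm and grips with 3 to 60 N. Pads are 15 mm wide; open, the fingers measure 128 mm over their backs; the gripper's body (75 mm by 188 mm) begins 65 mm behind the grasp point.
Start: joints at [-1.21, 0.615, -0.013, 1.423, 0.008, 1.103, -0.04], TCP at [0.246, 0.602, 0.23] pointing down, gripper open.
Joint ranges: [-3.12, 3.12], [-0.3, 2.06], [-1.34, 1.32], [0.26, 2.42], [-1.36, 4.5], [0.01, 1.98], [-2.84, 2.84]. Speed limits (rad/s): [2.79, 2.79, 3.14, 3.14, 3.14, 3.14, 3.14].

## Interface

Orientations are given as [roll, pitch, yaw] about the fixed x, y, z axes, in that order (R = Rz(yaw) Ry(pitch) Rx(roll)).
In Python, from station import status, vision, ctrl gives the robot as it stands.
- The arm moves only by the tool drive_tool, never from a script. Its argument "plan" is a list of rows, each an object of numbers: "x", "y", "z": the shift along the world's x, y, z in m; "ax", "ay", "az": the turn, a rotation vector about the world's x, y, z in degrees; "gripper": the gripper command: -1 is fully open, 1 is shut, values between are in proportion. In form: [{"x": .., "y": .., "z": .., "ax": .., "ay": .., "az": .., "gripper": ..}, ...]. A call has 1 to 12 rows; each row shifts and turns the commanded pose from where the row before left it; what a row does not reach is not made up. A row lasts 1/12 s, in which the tool goes at most 41.7 mm and 7.16 degrees, less where a joint would pass 70% of its speed; a pose out of reach is approached as far as the arm can. A call is refused whole if a number of a shift passes 0.0417 or a number of a turn 7.16, either way. A call with a gripper value outside its range is refused whole. The fingers move at their own pace and stop on an object; "newtons" is the grip in N (left out, the last holds). Time passes only in rows, so rows that do not move let the fingers close. It gives the time, the measured TCP pose, the force, the opening and the grip force at its end, in the units of the state.
- status.read_state(): the state, without advancing time (a new reading comes with each control period).
- vision.grab_frame(name): name is "side" or "top" or "wrist"; returns a dict with "image" (480x640x3 uint8, red, green, blue), "fx", "fy", "cx", "cy" (pixels), "distortion" ([k1, k2, p1, p2, k3] as OpenCV has them; the pictures are not rectified), "rvec" (rotation vector, rad) and "tvec" (3), from world to camera coordinates, as OpenCV has them. Camera axes: x right, y down, z forward; pixel columns grow to the right and rows downward; lengths in m; the calibration is good to about 2 mm. A picture is of the moment at which its call begins. There is no depth.
- ctrl.hand_in(): hands the job in; it is judged then, once.
The state is a dict: "time": time; "q": joint angles; "joint_vel": joint speeds; "joint_efforts": joint torques, N m; "tool_pos": TCP position; "ee_rot": TCP orientation; "force": force on the tool from outside, world axes, zero at the start; "torque": the same for the moment, N m; "opening": finger opening in m; "gripper_force": force on a finger pad.
Only numpy, scipy, OpenCV 4.12 (cv2) and the standard library are available. Lean on these libraries where they do the work, as an engineer would, in place of code of your own. Each camera call takes 0.05 s, during which the arm holds its last target. There are 200 camera calls.

## Working session

There is one attempt and no reset: what is moved stays moved. The work goes in short steps, Python scripts to look and compute and a tool call to move; the robot and the scene stay as the last step left them, time stands still between calls to the robot, and variables do not carry over. Pictures are saved under pics/ and viewed, at most 10 in all, crops included, and the job is handed in when it is done.

Besides the shell and the picture viewer there is one more tool, called after "Request:" as name(argument=value, ...), one argument or row to a line, values as JSON. drive_tool: Moves the arm, as the interface text tells. Its arguments: {"type":"object","properties":{"plan":{"type":"array","items":{"type":"object","properties":{"x":{"type":"number"},"y":{"type":"number"},"z":{"type":"number"},"ax":{"type":"number"},"ay":{"type":"number"},"az":{"type":"number"},"gripper":{"type":"number"}}}},"newtons":{"type":"number"}},"required":["plan"]}

```bash
mkdir -p pics; ls; cat > h.py <<'E'
import numpy as np, cv2, pickle
from station import status, vision, ctrl
def grab(n, save=None):
    f=vision.grab_frame(n)
    if save:
        cv2.imwrite(f'pics/{save}.png',f['image'][:,:,::-1]); pickle.dump(f,open(f'pics/{save}.pkl','wb'))
    return f
def load(s): return pickle.load(open(f'pics/{s}.pkl','rb'))
def K(f): return np.array([[f['fx'],0,f['cx']],[0,f['fy'],f['cy']],[0,0,1.]])
def ray(f,uv):
    p=cv2.undistortPoints(np.array([[uv]],float),K(f),np.array(f['distortion'],float))[0,0]
    R=cv2.Rodrigues(np.array(f['rvec'],float))[0]; t=np.array(f['tvec'],float).ravel()
    d=R.T@np.array([p[0],p[1],1]); return -R.T@t, d/np.linalg.norm(d)
def onz(f,uv,z):
    c,d=ray(f,uv); return c+d*(z-c[2])/d[2]
def tri(obs):
    A=np.zeros((3,3));b=np.zeros(3)
    for f,uv in obs:
        c,d=ray(f,uv);P=np.eye(3)-np.outer(d,d);A+=P;b+=P@c
    return np.linalg.solve(A,b)
def proj(f,pts):
    return cv2.projectPoints(np.array(pts,float).reshape(-1,3),np.array(f['rvec'],float),np.array(f['tvec'],float),K(f),np.array(f['distortion'],float))[0][:,0]
E
python3 - <<'E'
from h import *
np.set_printoptions(precision=3,suppress=True)
a=grab('top','top0');b=grab('side','side0');w=grab('wrist','w0')
for f in(a,b,w):
    c,d=ray(f,(320,240));print(c,d)
print(status.read_state())
E
```

```text
pics
[ 0.541 -0.     1.166] [ 0.095  0.002 -0.995]
[ 0.098 -0.807  1.018] [ 0.399  0.603 -0.69 ]
[0.171 0.631 0.384] [ 0.264 -0.116 -0.957]
{'time': 0.15, 'q': array([-1.21 ,  0.616, -0.013,  1.425,  0.008,  1.103, -0.04 ]), 'joint_vel': array([-0.   , -0.003, -0.   , -0.005,  0.002, -0.001, -0.001]), 'joint_efforts': array([  0.001, -45.935,   0.209, -16.594,  -0.061,   0.018,   0.   ]), 'tool_pos': array([0.246, 0.601, 0.229]), 'ee_rot': array([-3.14 ,  0.   ,  2.754]), 'force': array([-0.057,  1.042,  0.236]), 'torque': array([-0.035, -0.016,  0.001]), 'gripper_force': 0.0, 'opening': 0.09317576759589148}
```

View pics/top0.png

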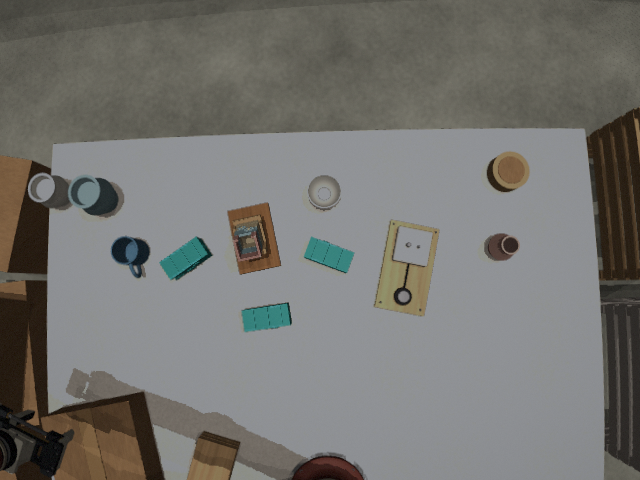

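View pics/side0.png

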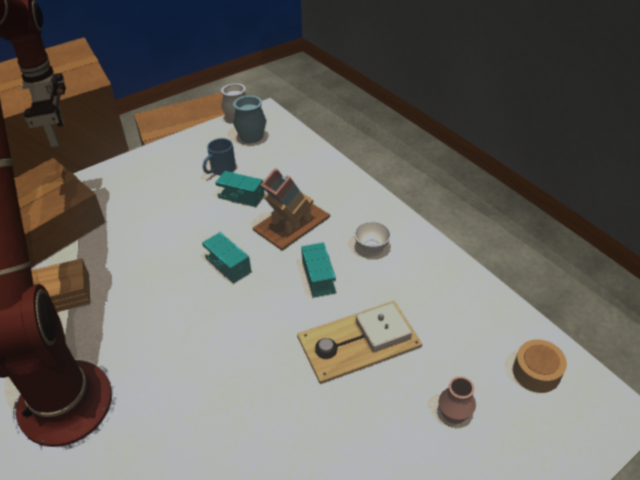

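The top view shows the sloping rest with the tower at about (250,240), and the board with base (412,245) and button (403,296). Three turquoise blocks are at (185,258), (266,317) and (330,254). The bowl is at (324,192), the mug at (128,252) and the vase at (503,246). Only the piece on the rest fits "tower on a sloping rest"; the turquoise blocks lie flat on the bench. I'll confirm that with enlarged crops.

```bash
python3 - <<'E'
from h import *
a=load('top0')['image'];b=load('side0')['image']
c=lambda im,u,v,w,h:cv2.resize(im[v:v+h,u:u+w],(400,300),interpolation=cv2.INTER_CUBIC)
o=np.vstack([np.hstack([c(a,210,195,80,60+0),c(b,250,165,80,60)]),np.hstack([c(a,367,217,80*3//2,90),c(b,295,295,132,99)])])
o=np.vstack([np.hstack([c(a,206,197,88,66+15),c(b,250,165,80,80)]),o[300:]])
cv2.imwrite('pics/crop0.png',o[:,:,::-1])
E
```

```text
(no output)
```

View pics/crop0.png

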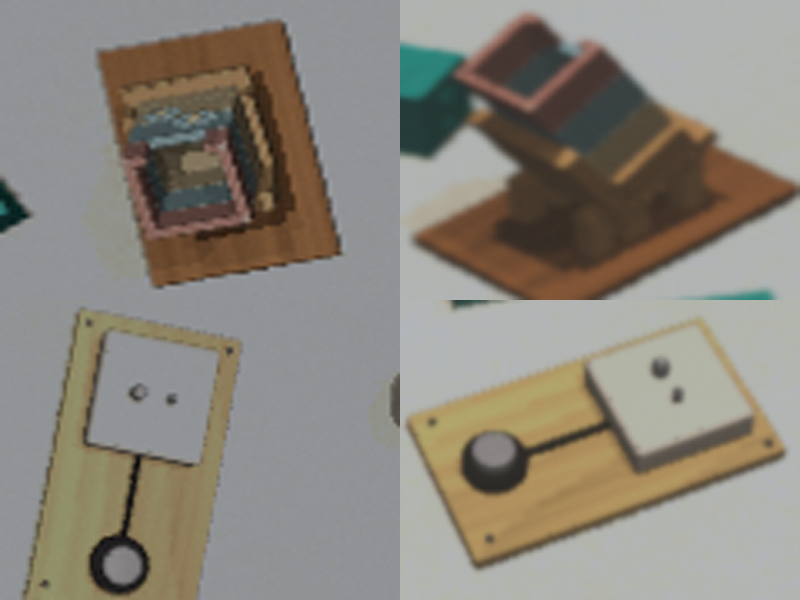

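Confirmed: only the piece on the rest, with its ceramic bands, square rim and scoop facing image-up, is the tower. Next I'll estimate poses from the top and side views.

```bash
python3 - <<'E'
from h import *
np.set_printoptions(precision=4,suppress=True)
a=load('top0');b=load('side0')
# rest foot quad, by colour/contour on top image
hsv=cv2.cvtColor(a['image'],cv2.COLOR_RGB2HSV)
def quad(x0,y0,x1,y1,lo,hi):
    m=cv2.inRange(hsv,lo,hi);n=np.zeros_like(m);n[y0:y1,x0:x1]=m[y0:y1,x0:x1]
    cs=cv2.findContours(n,cv2.RETR_EXTERNAL,cv2.CHAIN_APPROX_NONE)[0];c=max(cs,key=cv2.contourArea)
    return cv2.boxPoints(cv2.minAreaRect(cv2.convexHull(c)))
# crop coords to full: rest crop 206,197 scale 88/400, 81/300
s=lambda p:(206+p[0]*88/400,197+p[1]*81/300)
R=[onz(a,s(p),0.012)for p in[(97,50),(284,20),(342,254),(155,287)]]
print('rest foot',*R,'mean',np.mean(R,0))
for i in range(4):print(np.linalg.norm(R[i]-R[(i+1)%4]),end=' ')
s=lambda p:(367+p[0]*120/400,217+(p[1]-300)*90/300)
S=[onz(a,s(p),.036)for p in[(106,331),(219,352),(196,465),(85,443)]]
print('\nseat',*S,np.mean(S,0))
for i in range(4):print(np.linalg.norm(S[i]-S[(i+1)%4]),end=' ')
print('pegs',onz(a,s((138,393)),.049),onz(a,s((171,399)),.049),'btn',onz(a,s((125,563)),.034))
s2=lambda p:(295+p[0]*132/400-132,295+(p[1]-300)*99/300)
print('side pegs',onz(b,s2((660,361)),.049),onz(b,s2((677,390)),.049),'btn',onz(b,s2((495,450)),.034))
# rim corners of tower: top view & side view
t=lambda p:(206+p[0]*88/400,197+p[1]*81/300)
q=lambda p:(250+(p[0]-400)*80/400,165+p[1]*80/300)
# back(-x) corners: left-back (155,235), right-back (248,212) in top; in side: (458,75) left ... 
print('rim L',tri([(a,t((153,236))),(b,q((530,14)))]),'rim near',tri([(a,t((249,213))),(b,q((461,76)))]))
E
```

```text
rest foot [0.7354 0.242  0.012 ] [0.7536 0.1335 0.012 ] [0.588  0.1032 0.012 ] [0.5677 0.21   0.012 ] mean [0.6612 0.1722 0.012 ]
0.10993322945853594 0.16833110984735053 0.10870894224740357 0.17078508464538986 
seat [ 0.6786 -0.1992  0.036 ] [ 0.6602 -0.2853  0.036 ] [ 0.5747 -0.2634  0.036 ] [ 0.5938 -0.1796  0.036 ] [ 0.6268 -0.2319  0.036 ]
0.08799169847554975 0.08825913256678837 0.08596766106195182 0.08705216453079145 pegs [ 0.6296 -0.219   0.049 ] [ 0.6244 -0.2438  0.049 ] btn [ 0.5026 -0.2067  0.034 ]
side pegs [ 0.6318 -0.221   0.049 ] [ 0.6251 -0.2475  0.049 ] btn [ 0.503  -0.2064  0.034 ]
rim L [0.6084 0.1664 0.2035] rim near [0.5927 0.1395 0.1829]
```

```bash
python3 - <<'E'
from h import *
np.set_printoptions(precision=4,suppress=True)
a=load('top0');b=load('side0')
t=lambda p:(206+p[0]*88/400,197+p[1]*81/300)
q=lambda p:(250+(p[0]-400)*80/400,165+p[1]*80/300)
P=tri([(a,t((153,236))),(b,q((458,76)))]);N=tri([(a,t((249,213))),(b,q((530,110)))])
print(P,N,np.linalg.norm(P-N))
A=[onz(a,t(p),z)for p,z in[((153,236),.149),((249,213),.149)]];print(*A)
for yaw in(9.5,10.3,12):
    c,s=np.cos(np.radians(yaw)),np.sin(np.radians(yaw));ca,sa=np.cos(np.radians(26)),np.sin(np.radians(26))
    x=np.array([ca*c,ca*s,sa]);z=np.array([-sa*c,-sa*s,ca]);y=np.array([-s,c,0])
    m=(A[0]+A[1])/2; O=m+.027*x-.115*z; print(yaw,'origin',O,'grasp85',O+.085*z)
    pts=[O+.115*z+sx*.027*x+sy*.027*y for sx in(-1,1)for sy in(-1,1)]
    print((proj(a,pts)-[206,197])*[400/88,300/81]); print((proj(b,pts)-[250,165])*[5,300/80]+[400,0])
E
```

```text
[0.5963 0.1852 0.15  ] [0.6081 0.1376 0.1481] 0.049069313747917724
[0.5958 0.1856 0.149 ] [0.6088 0.1371 0.149 ]
9.5 origin [0.6759 0.1737 0.0575] grasp85 [0.6392 0.1675 0.1339]
[[253.7248 216.1626]
 [148.3142 232.8347]
 [229.6725 134.8247]
 [122.3417 151.9312]]
[[532.5037 112.0038]
 [456.7995  74.1582]
 [607.5477  46.2175]
 [530.678    9.9792]]
10.3 origin [0.6758 0.1747 0.0575] grasp85 [0.6391 0.1681 0.1339]
[[253.5846 215.5617]
 [148.4506 233.4352]
 [228.1833 134.4381]
 [121.1365 152.7622]]
[[533.1152 111.7197]
 [456.1911  74.4315]
 [607.1527  45.4833]
 [529.1313   9.8004]]
12 origin [0.6753 0.1769 0.0575] grasp85 [0.6389 0.1691 0.1339]
[[253.2526 214.291 ]
 [148.7745 234.7057]
 [224.9972 133.6734]
 [118.6223 154.5726]]
[[534.3886 111.104 ]
 [454.9225  75.0242]
 [606.2392  43.9362]
 [525.8217   9.454 ]]
```

Request:
drive_tool(
  plan=[
    {"x": 0.024, "y": -0.03, "z": 0.002, "az": 2.725, "gripper": -1},
    {"x": 0.024, "y": -0.03, "z": 0.002, "az": 2.725, "gripper": -1},
    {"x": 0.024, "y": -0.03, "z": 0.002, "az": 2.725, "gripper": -1},
    {"x": 0.024, "y": -0.03, "z": 0.002, "az": 2.725, "gripper": -1},
    {"x": 0.024, "y": -0.03, "z": 0.002, "az": 2.725, "gripper": -1},
    {"x": 0.024, "y": -0.03, "z": 0.002, "az": 2.725, "gripper": -1},
    {"x": 0.024, "y": -0.03, "z": 0.002, "az": 2.725, "gripper": -1},
    {"x": 0.024, "y": -0.03, "z": 0.002, "az": 2.725, "gripper": -1},
    {"x": 0.024, "y": -0.03, "z": 0.002, "az": 2.725, "gripper": -1},
    {"x": 0.024, "y": -0.03, "z": 0.002, "az": 2.725, "gripper": -1},
    {"x": 0.024, "y": -0.03, "z": 0.002, "az": 2.725, "gripper": -1},
    {"x": 0.024, "y": -0.03, "z": 0.002, "az": 2.725, "gripper": -1},
  ],
)

```text
$.plan[0]: bad value
```

Request:
drive_tool(
  plan=[
    {"x": 0.007, "y": -0.01, "z": -0.002, "ax": 0.6, "ay": -3.2, "gripper": -1},
    {"x": 0.007, "y": -0.01, "z": -0.002, "ax": 0.6, "ay": -3.2, "gripper": -1},
    {"x": 0.007, "y": -0.01, "z": -0.002, "ax": 0.6, "ay": -3.2, "gripper": -1},
    {"x": 0.007, "y": -0.01, "z": -0.002, "ax": 0.6, "ay": -3.2, "gripper": -1},
    {"x": 0.007, "y": -0.01, "z": -0.002, "ax": 0.6, "ay": -3.2, "gripper": -1},
    {"x": 0.007, "y": -0.01, "z": -0.002, "ax": 0.6, "ay": -3.2, "gripper": -1},
    {"x": 0.007, "y": -0.01, "z": -0.002, "ax": 0.6, "ay": -3.2, "gripper": -1},
    {"x": 0.007, "y": -0.01, "z": -0.002, "ax": 0.6, "ay": -3.2, "gripper": -1},
    {"gripper": -1},
    {"gripper": -1},
  ],
)

```text
$.plan[0]: bad value
```

```bash
python3 - <<'E'
from h import *
f=grab('wrist','w1');s=status.read_state();print(s['time'],s['tool_pos'],s['ee_rot'],s['q'],s['force'])
E
```

```text
0.2 [0.24561104 0.60131067 0.22890872] [-3.13999336e+00  4.40795948e-05  2.75387013e+00] [-1.20950746  0.6155736  -0.0126175   1.42428556  0.00814448  1.10338424
 -0.04041676] [ 0.54488457 -0.23224511  1.06437577]
```

View pics/w1.png

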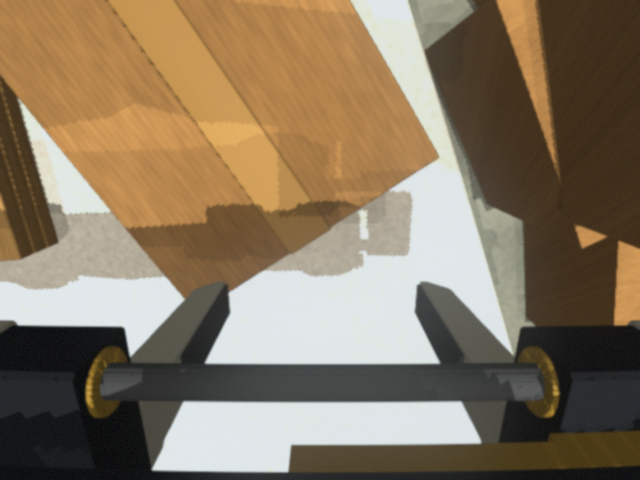

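The plan was refused, so the arm is still at its start pose (the wrist view shows only the fingers and side crates). Rows probably need every field, so I'll send them in full.

Request:
drive_tool(
  plan=[
    {"x": 0.024, "y": -0.03, "z": 0.002, "ax": 0, "ay": 0, "az": 2.725, "gripper": -1},
    {"x": 0.024, "y": -0.03, "z": 0.002, "ax": 0, "ay": 0, "az": 2.725, "gripper": -1},
    {"x": 0.024, "y": -0.03, "z": 0.002, "ax": 0, "ay": 0, "az": 2.725, "gripper": -1},
    {"x": 0.024, "y": -0.03, "z": 0.002, "ax": 0, "ay": 0, "az": 2.725, "gripper": -1},
    {"x": 0.024, "y": -0.03, "z": 0.002, "ax": 0, "ay": 0, "az": 2.725, "gripper": -1},
    {"x": 0.024, "y": -0.03, "z": 0.002, "ax": 0, "ay": 0, "az": 2.725, "gripper": -1},
    {"x": 0.024, "y": -0.03, "z": 0.002, "ax": 0, "ay": 0, "az": 2.725, "gripper": -1},
    {"x": 0.024, "y": -0.03, "z": 0.002, "ax": 0, "ay": 0, "az": 2.725, "gripper": -1},
    {"x": 0.024, "y": -0.03, "z": 0.002, "ax": 0, "ay": 0, "az": 2.725, "gripper": -1},
    {"x": 0.024, "y": -0.03, "z": 0.002, "ax": 0, "ay": 0, "az": 2.725, "gripper": -1},
    {"x": 0.024, "y": -0.03, "z": 0.002, "ax": 0, "ay": 0, "az": 2.725, "gripper": -1},
    {"x": 0.024, "y": -0.03, "z": 0.002, "ax": 0, "ay": 0, "az": 2.725, "gripper": -1},
  ],
)

```text
time: 1.2
tool_pos: [0.5346, 0.24, 0.2537]
ee_rot: [-3.141, -0.0, -2.956]
force: [-0.2, 0.8, 0.1]
opening: 0.0931
gripper_force: 0.0
```

Request:
drive_tool(
  plan=[
    {"x": 0.007, "y": -0.01, "z": -0.002, "ax": 0.6, "ay": -3.2, "az": 0, "gripper": -1},
    {"x": 0.007, "y": -0.01, "z": -0.002, "ax": 0.6, "ay": -3.2, "az": 0, "gripper": -1},
    {"x": 0.007, "y": -0.01, "z": -0.002, "ax": 0.6, "ay": -3.2, "az": 0, "gripper": -1},
    {"x": 0.007, "y": -0.01, "z": -0.002, "ax": 0.6, "ay": -3.2, "az": 0, "gripper": -1},
    {"x": 0.007, "y": -0.01, "z": -0.002, "ax": 0.6, "ay": -3.2, "az": 0, "gripper": -1},
    {"x": 0.007, "y": -0.01, "z": -0.002, "ax": 0.6, "ay": -3.2, "az": 0, "gripper": -1},
    {"x": 0.007, "y": -0.01, "z": -0.002, "ax": 0.6, "ay": -3.2, "az": 0, "gripper": -1},
    {"x": 0.007, "y": -0.01, "z": -0.002, "ax": 0.6, "ay": -3.2, "az": 0, "gripper": -1},
    {"x": 0, "y": 0, "z": 0, "ax": 0, "ay": 0, "az": 0, "gripper": -1},
  ],
)

```text
time: 1.95
tool_pos: [0.5881, 0.158, 0.2359]
ee_rot: [-3.14, 0.451, -2.962]
force: [-0.1, -0.6, -0.9]
opening: 0.0931
gripper_force: 0.0
```

```bash
python3 - <<'E'
from h import *
f=grab('wrist','w2');s=status.read_state();print(s['time'],s['tool_pos'],s['ee_rot'],s['q'],s['force'])
E
```

```text
2.0 [0.58864128 0.16003109 0.23670238] [-3.14150681  0.45113017 -2.96062284] [-0.31170032  0.37880556 -0.03209319  1.94035069  0.21628643  0.38429225
  1.23025988] [ 0.07933315  0.90291265 -0.14992199]
```

View pics/w2.png

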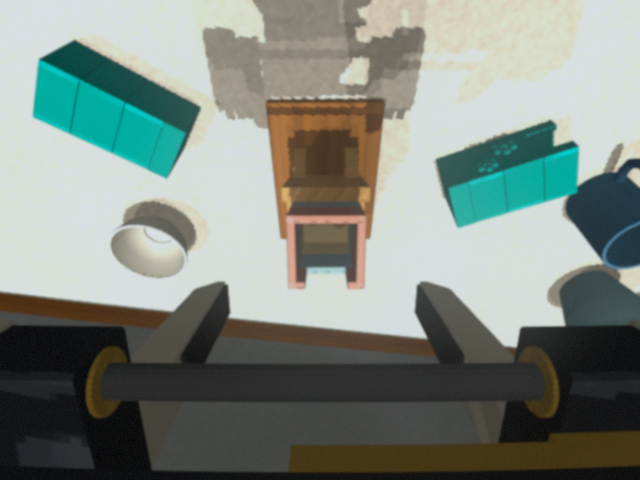

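The wrist view shows the tower's pink rim, with back corners at about (288,216) and (366,216) and front corners at about (288,288) and (365,289), nearly centred between the fingers. I'll refine from the rim mask.

```bash
python3 - <<'E'
from h import *
np.set_printoptions(precision=4,suppress=True)
f=load('w2');im=f['image'].astype(int)
m=((im[...,0]-im[...,2]>35)&(im[...,0]-im[...,1]>35)&(abs(im[...,1]-im[...,2])<30)).astype(np.uint8)
n=np.zeros_like(m);n[200:300,275:380]=m[200:300,275:380]
ys,xs=np.nonzero(n);print(len(xs),xs.min(),xs.max(),ys.min(),ys.max())
def span(v): x=np.nonzero(n[v])[0];return x.min(),x.max()
for v in range(214,292,6):
  try:print(v,span(v),end=' ')
  except Exception:pass
for u in(288,291,310,340,362,365):
  y=np.nonzero(n[:,u])[0];print('col',u,y.min(),y.max())
from scipy.spatial.transform import Rotation as Ro
s=status.read_state();R=Ro.from_euler('xyz',s['ee_rot']).as_matrix();p=s['tool_pos']
print(R)
# intersect with rim plane; plane through O+.115 z_t with normal z_t
yaw=np.radians(10.4);a=np.radians(26);c,sn=np.cos(yaw),np.sin(yaw)
zt=np.array([-np.sin(a)*c,-np.sin(a)*sn,np.cos(a)]);xt=np.array([np.cos(a)*c,np.cos(a)*sn,np.sin(a)]);yt=np.cross(zt,xt)
O=np.array([.6758,.1747,.058])
P0=O+.115*zt
for uv in[(288,216),(366,216),(288,288),(365,289)]:
  C,d=ray(f,uv);q=C+d*((P0-C)@zt)/(d@zt);print(uv,q,'in tower est',(q-P0)@xt,(q-P0)@yt,'tool',R.T@(q-p))
E
```

```text
1783 278 367 207 288
214 (np.int64(365), np.int64(365)) 220 (np.int64(286), np.int64(366)) 226 (np.int64(286), np.int64(366)) 232 (np.int64(281), np.int64(366)) 238 (np.int64(286), np.int64(365)) 244 (np.int64(288), np.int64(364)) 250 (np.int64(288), np.int64(364)) 256 (np.int64(288), np.int64(363)) 262 (np.int64(288), np.int64(363)) 268 (np.int64(289), np.int64(363)) 274 (np.int64(289), np.int64(363)) 280 (np.int64(289), np.int64(363)) 286 (np.int64(294), np.int64(362)) col 288 216 265
col 291 216 283
col 310 215 223
col 340 215 223
col 362 215 287
col 365 213 238
[[-0.8853 -0.1799  0.4289]
 [-0.162   0.9837  0.0784]
 [-0.436  -0.0001 -0.9   ]]
(288, 216) [0.606  0.1372 0.1491] in tower est -0.027861325821251982 -0.024255771597516504 tool [ 0.0265 -0.0255  0.0844]
(366, 216) [0.5966 0.1886 0.1492] in tower est -0.027849171167720663 0.027941441162387847 tool [0.0265 0.0266 0.0844]
(288, 288) [0.6525 0.1443 0.1721] in tower est 0.02448562497084334 -0.02570043784478466 tool [-0.0258 -0.027   0.0843]
(365, 289) [0.6433 0.1982 0.1724] in tower est 0.025250660282235014 0.02901839336545493 tool [-0.0266  0.0278  0.0843]
```

Request:
drive_tool(
  plan=[
    {"x": 0.0064, "y": 0.0012, "z": -0.0135, "ax": 0, "ay": 0, "az": 0, "gripper": -1},
    {"x": 0.0064, "y": 0.0012, "z": -0.0135, "ax": 0, "ay": 0, "az": 0, "gripper": -1},
    {"x": 0.0064, "y": 0.0012, "z": -0.0135, "ax": 0, "ay": 0, "az": 0, "gripper": -1},
    {"x": 0.0064, "y": 0.0012, "z": -0.0135, "ax": 0, "ay": 0, "az": 0, "gripper": -1},
    {"x": 0.0064, "y": 0.0012, "z": -0.0135, "ax": 0, "ay": 0, "az": 0, "gripper": -1},
    {"x": 0.0064, "y": 0.0012, "z": -0.0135, "ax": 0, "ay": 0, "az": 0, "gripper": -1},
    {"x": 0.0064, "y": 0.0012, "z": -0.0135, "ax": 0, "ay": 0, "az": 0, "gripper": -1},
    {"x": 0.0064, "y": 0.0012, "z": -0.0135, "ax": 0, "ay": 0, "az": 0, "gripper": -1},
    {"x": 0, "y": 0, "z": 0, "ax": 0, "ay": 0, "az": 0, "gripper": -1},
    {"x": 0, "y": 0, "z": 0, "ax": 0, "ay": 0, "az": 0, "gripper": -1},
  ],
)

```text
time: 2.83
tool_pos: [0.641, 0.1724, 0.1291]
ee_rot: [3.14, 0.453, -2.958]
force: [0.0, 0.3, -0.0]
opening: 0.0932
gripper_force: 0.0
```

Request:
drive_tool(
  plan=[
    {"x": 0, "y": 0, "z": 0, "ax": 0, "ay": 0, "az": 0, "gripper": 1},
    {"x": 0, "y": 0, "z": 0, "ax": 0, "ay": 0, "az": 0, "gripper": 1},
    {"x": 0, "y": 0, "z": 0, "ax": 0, "ay": 0, "az": 0, "gripper": 1},
    {"x": 0, "y": 0, "z": 0, "ax": 0, "ay": 0, "az": 0, "gripper": 1},
    {"x": 0, "y": 0, "z": 0, "ax": 0, "ay": 0, "az": 0, "gripper": 1},
    {"x": 0, "y": 0, "z": 0, "ax": 0, "ay": 0, "az": 0, "gripper": 1},
    {"x": 0, "y": 0, "z": 0, "ax": 0, "ay": 0, "az": 0, "gripper": 1},
    {"x": 0, "y": 0, "z": 0, "ax": 0, "ay": 0, "az": 0, "gripper": 1},
  ],
  newtons=35,
)

```text
time: 3.5
tool_pos: [0.641, 0.1708, 0.1299]
ee_rot: [3.141, 0.455, -2.959]
force: [-1.1, -1.2, 1.6]
opening: 0.0538
gripper_force: 34.9
```

Request:
drive_tool(
  plan=[
    {"x": -0.0025, "y": -0.0005, "z": 0.0056, "ax": 0, "ay": 0, "az": 0, "gripper": 1},
    {"x": -0.0048, "y": -0.0009, "z": 0.0112, "ax": 0, "ay": 0, "az": 0, "gripper": 1},
    {"x": -0.0048, "y": -0.0009, "z": 0.0112, "ax": 0, "ay": 0, "az": 0, "gripper": 1},
    {"x": -0.0048, "y": -0.0009, "z": 0.0112, "ax": 0, "ay": 0, "az": 0, "gripper": 1},
    {"x": -0.0048, "y": -0.0009, "z": 0.0112, "ax": 0, "ay": 0, "az": 0, "gripper": 1},
    {"x": -0.0048, "y": -0.0009, "z": 0.0112, "ax": 0, "ay": 0, "az": 0, "gripper": 1},
    {"x": -0.0048, "y": -0.0009, "z": 0.0112, "ax": 0, "ay": 0, "az": 0, "gripper": 1},
    {"x": -0.0048, "y": -0.0009, "z": 0.0112, "ax": 0, "ay": 0, "az": 0, "gripper": 1},
    {"x": -0.0048, "y": -0.0009, "z": 0.0112, "ax": 0, "ay": 0, "az": 0, "gripper": 1},
  ],
)

```text
time: 4.25
tool_pos: [0.5992, 0.1634, 0.226]
ee_rot: [3.141, 0.454, -2.959]
force: [0.7, 0.8, -3.1]
opening: 0.0538
gripper_force: 34.9
```

Request:
drive_tool(
  plan=[
    {"x": 0.004, "y": -0.015, "z": 0.004, "ax": -0.59, "ay": 3.2, "az": 0, "gripper": 1},
    {"x": 0.008, "y": -0.03, "z": 0.004, "ax": -0.59, "ay": 3.2, "az": 0, "gripper": 1},
    {"x": 0.011, "y": -0.03, "z": 0.004, "ax": -0.59, "ay": 3.2, "az": 0, "gripper": 1},
    {"x": 0.011, "y": -0.03, "z": 0, "ax": -0.59, "ay": 3.2, "az": 0, "gripper": 1},
    {"x": 0.011, "y": -0.03, "z": 0, "ax": -0.59, "ay": 3.2, "az": 0, "gripper": 1},
    {"x": 0.011, "y": -0.03, "z": 0, "ax": -0.59, "ay": 3.2, "az": 0, "gripper": 1},
    {"x": 0.011, "y": -0.03, "z": 0, "ax": -0.59, "ay": 3.2, "az": 0, "gripper": 1},
    {"x": 0.011, "y": -0.03, "z": 0, "ax": -0.59, "ay": 3.2, "az": 0, "gripper": 1},
  ],
)

```text
time: 4.92
tool_pos: [0.6786, -0.0633, 0.2381]
ee_rot: [3.14, -0.0, -2.959]
force: [1.5, 1.1, -3.8]
opening: 0.0538
gripper_force: 35.0
```

Request:
drive_tool(
  plan=[
    {"x": 0.0046, "y": -0.0235, "z": 0, "ax": 0, "ay": 0, "az": -2.87, "gripper": 1},
    {"x": 0.0046, "y": -0.0235, "z": 0, "ax": 0, "ay": 0, "az": -2.87, "gripper": 1},
    {"x": 0.0046, "y": -0.0235, "z": 0, "ax": 0, "ay": 0, "az": -2.87, "gripper": 1},
    {"x": 0.0046, "y": -0.0235, "z": 0, "ax": 0, "ay": 0, "az": -2.87, "gripper": 1},
    {"x": 0.0046, "y": -0.0235, "z": 0, "ax": 0, "ay": 0, "az": -2.87, "gripper": 1},
    {"x": 0.0046, "y": -0.0235, "z": 0, "ax": 0, "ay": 0, "az": -2.87, "gripper": 1},
    {"x": 0.0046, "y": -0.0235, "z": 0, "ax": 0, "ay": 0, "az": -2.87, "gripper": 1},
    {"x": 0.0046, "y": -0.0235, "z": 0, "ax": 0, "ay": 0, "az": -2.87, "gripper": 1},
    {"x": 0, "y": 0, "z": 0, "ax": 0, "ay": 0, "az": 0, "gripper": 1},
    {"x": 0, "y": 0, "z": 0, "ax": 0, "ay": 0, "az": 0, "gripper": 1},
  ],
)

```text
time: 5.75
tool_pos: [0.7142, -0.2523, 0.2366]
ee_rot: [-3.141, 0.0, 2.92]
force: [0.1, 0.9, -3.9]
opening: 0.0538
gripper_force: 35.0
```

```bash
python3 - <<'E'
from h import *
f=grab('wrist','w3');grab('side','side3');s=status.read_state();print(s['time'],s['tool_pos'],s['ee_rot'],s['q'],s['force'])
E
```

```text
5.85 [ 0.71511734 -0.24812908  0.23699559] [3.13836285e+00 5.48357146e-04 2.92472401e+00] [ 0.32850504  0.8042405  -0.05269552  1.0180961   0.03580902  1.31979965
  1.63697699] [ 1.11603859  0.17115774 -3.14870486]
```

View pics/w3.png

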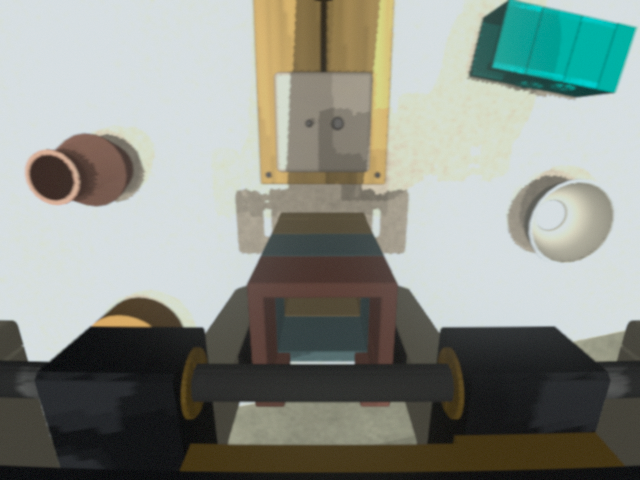

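The wrist view shows the pegs at (309,123) small and (337,123) big, and the seat corners at about (276,72), (371,72), (371,173) and (277,171). The held tower's underside back edge runs from (280,213) to (366,213), and its rim back edge from (249,283) to (396,283). Next is the offset between tower and seat, both measured in this one image.

```bash
python3 - <<'E'
from h import *
np.set_printoptions(precision=4,suppress=True)
f=load('w3');g=cv2.cvtColor(f['image'],cv2.COLOR_RGB2GRAY);g=cv2.GaussianBlur(g,(3,3),0).astype(float)
# seat edges by max gradient with subpixel
def edge(line,lo,hi):
    d=np.abs(np.diff(line[lo:hi]));k=d.argmax();w=d[max(k-2,0):k+3];return lo+max(k-2,0)+(w*np.arange(len(w))).sum()/w.sum()+.5
def fitline(pts): # x along, y
    p=np.array(pts);return np.polyfit(p[:,0],p[:,1],1)
L=fitline([(v,edge(g[v],268,286))for v in range(82,165,4)]);Rr=fitline([(v,edge(g[v],362,381))for v in range(82,165,4)])
T=fitline([(u,edge(g[:,u],62,82))for u in list(range(284,316,4))+list(range(336,364,4))]);B=fitline([(u,edge(g[:,u],164,179))for u in range(284,364,4)])
def X(h,v): # u=v0*.. intersect
    a,b=v;c,d=h; u=(a*d+b)/(1-a*c); return u,c*u+d
C=[X(T,L),X(T,Rr),X(B,Rr),X(B,L)];print(np.array(C))
W=np.array([onz(f,c,.036)for c in C]);print(W,W.mean(0));print([np.linalg.norm(W[i]-W[(i+1)%4])for i in range(4)])
def cen(u,v,r,z):
    p=g[v-r:v+r+1,u-r:u+r+1];w=np.clip(np.median(p)-8-p,0,None);yy,xx=np.mgrid[-r:r+1,-r:r+1]
    c=(u+(w*xx).sum()/w.sum(),v+(w*yy).sum()/w.sum());return c,onz(f,c,z)
b=cen(337,123,9,.045);s=cen(309,123,7,.045);print(b,s,'yaw',np.degrees(np.arctan2(-(b[1]-s[1])[0],(b[1]-s[1])[1])))
for i,j in((3,0),(2,1)):
    d=W[j]-W[i];print('edge yaw',np.degrees(np.arctan2(-d[1],-d[0])))
d=W[1]-W[0];print(np.degrees(np.arctan2(-d[0],d[1])))
d=W[2]-W[3];print(np.degrees(np.arctan2(-d[0],d[1])))
# tower outer silhouette: left/right edges of bottom & rim
for z,a,c in((.160,(280,213),(366,213)),(.275,(249,283),(396,283))):
    A,D=onz(f,a,z),onz(f,c,z);d=D-A;print('tower',z,A,D,np.linalg.norm(d),'yaw',np.degrees(np.arctan2(-d[0],d[1])))
for r in(212,240,283,290,310):
    print(r,[round(edge(g[r],a,b),1)for a,b in((240,295),(355,405))])
print([round(edge(g[:,u],200,222),1)for u in(290,300,310,320,330,340,350,360)])
print([round(edge(g[:,u],274,289),1)for u in(260,270,290,310,330,350,370,385)])
print('cam',*ray(f,(320,240)))
E
```

```text
[[275.4089  72.2393]
 [374.0667  74.167 ]
 [367.2144 169.8502]
 [278.1805 169.1584]]
[[ 0.5778 -0.2654  0.036 ]
 [ 0.5988 -0.1794  0.036 ]
 [ 0.6812 -0.2014  0.036 ]
 [ 0.6618 -0.2846  0.036 ]] [ 0.6299 -0.2327  0.036 ]
[np.float64(0.0885737596457369), np.float64(0.0853170487991276), np.float64(0.08544619967541944), np.float64(0.08619883011090979)]
((np.float64(335.3434038267875), np.float64(123.64451158106748)), array([ 0.633 , -0.2227,  0.045 ])) ((np.float64(309.3095909732017), np.float64(122.79055007052186)), array([ 0.6272, -0.2455,  0.045 ])) yaw -14.47585209690575
edge yaw -12.839232845392061
edge yaw -14.93386467055807
-13.707329404640872
-13.109568055037764
tower 0.16 [ 0.6801 -0.2734  0.16  ] [ 0.6923 -0.2191  0.16  ] 0.05556551641864038 yaw -12.665977649628312
tower 0.275 [ 0.6795 -0.2712  0.275 ] [ 0.6906 -0.2217  0.275 ] 0.05071469784059012 yaw -12.661124225041116
212 [np.float64(262.6), np.float64(372.4)]
240 [np.float64(267.6), np.float64(375.9)]
283 [np.float64(246.8), np.float64(396.7)]
290 [np.float64(246.5), np.float64(398.1)]
310 [np.float64(263.6), np.float64(380.4)]
[np.float64(211.9), np.float64(211.8), np.float64(212.2), np.float64(211.9), np.float64(212.2), np.float64(212.2), np.float64(212.0), np.float64(211.9)]
[np.float64(282.0), np.float64(282.2), np.float64(282.5), np.float64(282.1), np.float64(282.6), np.float64(282.2), np.float64(282.5), np.float64(282.9)]
cam [ 0.6356 -0.2354  0.3915] [ 0.2807 -0.0692 -0.9573]
```

```bash
python3 - <<'E'
from h import *
f=load('w3');b=load('side3')['image']
im=f['image']
o=np.hstack([cv2.resize(im[190:310,230:420],(400,300),interpolation=cv2.INTER_CUBIC),cv2.resize(im[60:180,260:390],(400,300),interpolation=cv2.INTER_CUBIC)])
o2=np.zeros((300,800,3),np.uint8);o2[:]=cv2.resize(b[200:380,270:590],(800,300))
cv2.imwrite('pics/c3.png',np.vstack([o,o2])[:,:,::-1])
E
```

```text
(no output)
```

View pics/c3.png

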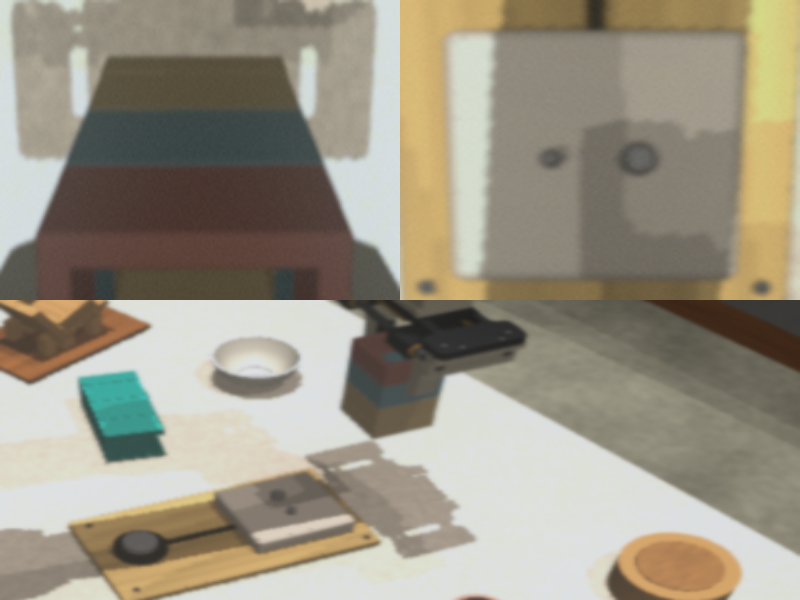

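Crop positions mapped to full-image pixels: big peg (337.3,123.2), small peg (309.1,123.2), underside back corners (280.8,212.8) and (364.0,212.8). The shadow was biasing the automatic seat edges.

```bash
python3 - <<'E'
from h import *
np.set_printoptions(precision=4,suppress=True)
f=load('w3')
yw=lambda d:np.degrees(np.arctan2(-d[0],d[1]))
b,s=onz(f,(337.3,123.2),.047),onz(f,(309.1,123.2),.047);print('pegs',b,s,(b+s)/2,np.linalg.norm(b-s),yw(b-s))
W=np.array([onz(f,c,.036)for c in[(275.3,72.4),(372.1,72.8),(367.3,171.6),(278.2,170.8)]]);print(W.mean(0),[np.linalg.norm(W[i]-W[(i+1)%4])for i in range(4)],yw(W[1]-W[0]),yw(W[2]-W[3]))
for z,a,c in((.160,(280.8,212.8),(364,212.8)),(.275,(247.1,284.8),(397.2,284.8))):
    A,D=onz(f,a,z),onz(f,c,z);d=D-A;n=np.linalg.norm(d);x=np.array([d[1],-d[0],0])/n
    print('tower',n,yw(d),'centre',(A+D)/2+.027*x)
E
```

```text
pegs [ 0.6331 -0.2209  0.047 ] [ 0.6275 -0.2457  0.047 ] [ 0.6303 -0.2333  0.047 ] 0.02535420800042169 -12.669951981728827
[ 0.6303 -0.2333  0.036 ] [np.float64(0.08685374824400983), np.float64(0.08806290917858307), np.float64(0.08561867067566638), np.float64(0.0876252627935819)] -12.890047280697711 -13.178536168141948
tower 0.05374631073654797 -12.666490400189259 centre [ 0.7123 -0.2525  0.16  ]
tower 0.05186962787275071 -12.660460847454688 centre [ 0.7121 -0.2526  0.275 ]
```

Request:
drive_tool(
  plan=[
    {"x": -0.003, "y": 0.0007, "z": -0.015, "ax": 0, "ay": 0, "az": 0, "gripper": 1},
    {"x": -0.003, "y": 0.0007, "z": -0.015, "ax": 0, "ay": 0, "az": 0, "gripper": 1},
    {"x": -0.003, "y": 0.0007, "z": -0.015, "ax": 0, "ay": 0, "az": 0, "gripper": 1},
    {"x": -0.003, "y": 0.0007, "z": -0.015, "ax": 0, "ay": 0, "az": 0, "gripper": 1},
    {"x": -0.003, "y": 0.0007, "z": -0.015, "ax": 0, "ay": 0, "az": 0, "gripper": 1},
    {"x": -0.003, "y": 0.0007, "z": -0.015, "ax": 0, "ay": 0, "az": -0.2, "gripper": 1},
    {"x": 0, "y": 0, "z": 0, "ax": 0, "ay": 0, "az": 0, "gripper": 1},
    {"x": 0, "y": 0, "z": 0, "ax": 0, "ay": 0, "az": 0, "gripper": 1},
    {"x": 0, "y": 0, "z": 0, "ax": 0, "ay": 0, "az": 0, "gripper": 1},
  ],
)

```text
time: 6.6
tool_pos: [0.6981, -0.2443, 0.1484]
ee_rot: [3.14, 0.003, 2.922]
force: [0.0, -0.2, -3.5]
opening: 0.0537
gripper_force: 35.0
```

```bash
python3 - <<'E'
from h import *
f=grab('wrist','w4');s=status.read_state();print(s['time'],s['tool_pos'],s['ee_rot'],s['force'])
im=f['image'][40:340,200:440];cv2.imwrite('pics/c4.png',cv2.resize(im,(480,600),interpolation=cv2.INTER_CUBIC)[:,:,::-1])
E
```

```text
6.65 [ 0.69829756 -0.24475534  0.1487713 ] [3.14011052 0.00389764 2.9210452 ] [ 0.3670853  -0.03347461 -3.5979832 ]
```

View pics/c4.png

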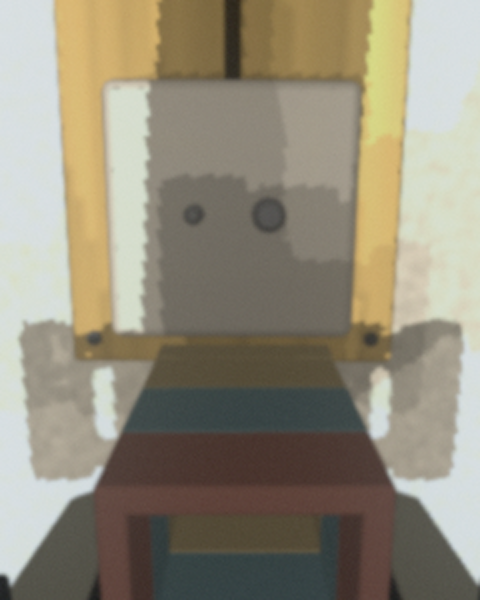

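The lower view shows the small peg at (296.8,147.2), the big peg at (334.2,147.2), and the tower's underside back corners at (279.5,213) and (365,213).

```bash
python3 - <<'E'
from h import *
np.set_printoptions(precision=4,suppress=True)
f=load('w4')
yw=lambda d:np.degrees(np.arctan2(-d[0],d[1]))
for z in(.049,.043):
  b,s=onz(f,(334.2,147.2),z),onz(f,(296.8,147.2),z);print('pegs',(b+s)/2,np.linalg.norm(b-s),yw(b-s))
W=np.array([onz(f,(200+u/2,40+v/2),.036)for u,v in[(104,80),(362,80),(351,335),(113,333)]]);print(W.mean(0),[np.linalg.norm(W[i]-W[(i+1)%4])for i in range(4)],yw(W[1]-W[0]),yw(W[2]-W[3]))
for z,a,c in((.069,(279.5,213),(365,213)),(.074,(279.5,213),(365,213)),(.184,(249,283),(396,283.3))):
    A,D=onz(f,a,z),onz(f,c,z);d=D-A;n=np.linalg.norm(d);x=np.array([d[1],-d[0],0])/n
    print('tower',z,n,yw(d),'centre',(A+D)/2+.027*x)
print(ray(f,(320,240)))
E
```

```text
pegs [ 0.6299 -0.2343  0.049 ] 0.02523007446563604 -12.603809288720983
pegs [ 0.6301 -0.2344  0.043 ] 0.025825885413902353 -12.603809288720832
[ 0.6299 -0.234   0.036 ] [np.float64(0.08738863895392303), np.float64(0.08807811405585264), np.float64(0.0883779003500039), np.float64(0.08731515743603684)] -12.596769710361695 -13.096459489730211
tower 0.069 0.055895709456490465 -12.601478863921981 centre [ 0.6971 -0.2447  0.069 ]
tower 0.074 0.054701737490566504 -12.60147886392192 centre [ 0.696  -0.2444  0.074 ]
tower 0.184 0.051913338428984566 -12.748003803934399 centre [ 0.6964 -0.2447  0.184 ]
(array([ 0.619 , -0.2278,  0.3031]), array([ 0.2837, -0.0674, -0.9565]))
```

Request:
drive_tool(
  plan=[
    {"x": -0.009, "y": 0.0015, "z": 0, "ax": 0, "ay": 0, "az": 0, "gripper": 1},
    {"x": -0.0145, "y": 0.0022, "z": 0, "ax": 0, "ay": 0, "az": 0, "gripper": 1},
    {"x": -0.0145, "y": 0.0022, "z": 0, "ax": 0, "ay": 0, "az": 0, "gripper": 1},
    {"x": -0.0145, "y": 0.0022, "z": 0, "ax": 0, "ay": 0, "az": 0, "gripper": 1},
    {"x": -0.009, "y": 0.0016, "z": 0, "ax": 0, "ay": 0, "az": 0, "gripper": 1},
    {"x": -0.005, "y": 0.0008, "z": 0, "ax": 0, "ay": 0, "az": 0, "gripper": 1},
    {"x": 0, "y": 0, "z": 0, "ax": 0, "ay": 0, "az": 0, "gripper": 1},
    {"x": 0, "y": 0, "z": 0, "ax": 0, "ay": 0, "az": 0, "gripper": 1},
    {"x": 0, "y": 0, "z": 0, "ax": 0, "ay": 0, "az": 0, "gripper": 1},
    {"x": 0, "y": 0, "z": 0, "ax": 0, "ay": 0, "az": 0, "gripper": 1},
  ],
)

```text
time: 7.48
tool_pos: [0.6313, -0.2346, 0.147]
ee_rot: [3.14, 0.001, 2.92]
force: [-0.2, -0.3, -3.1]
opening: 0.0536
gripper_force: 35.0
```

```bash
python3 - <<'E'
from h import *
np.set_printoptions(precision=4,suppress=True)
f=grab('wrist','w5');grab('side','side5');s=status.read_state();print(s['time'],s['tool_pos'],s['ee_rot'],s['force'])
# seat corner predictions vs tower bottom edge region: save crop of both
b=load('side5')['image']
o=np.hstack([cv2.resize(f['image'][100:340,180:460],(420,360),interpolation=cv2.INTER_CUBIC),cv2.resize(b[240:360,320:440],(360,360),interpolation=cv2.INTER_CUBIC)])
cv2.imwrite('pics/c5.png',o[:,:,::-1])
E
```

```text
7.5833 [ 0.6309 -0.2346  0.1467] [3.1402 0.0007 2.9203] [-0.0994  0.7002 -3.9093]
```

View pics/c5.png

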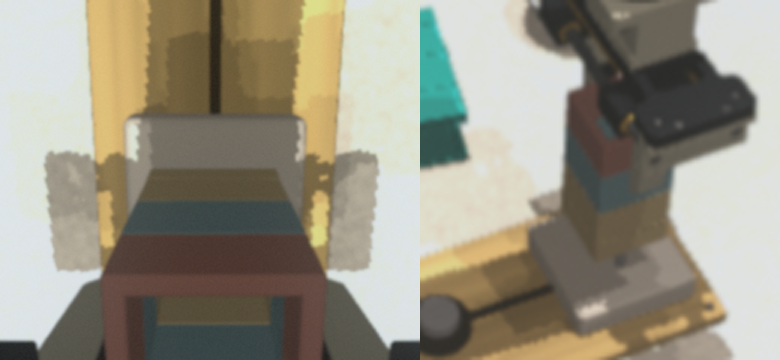

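The wrist view shows the tower's underside back edge centred on the seat, to within about 1 px. The side view shows it hovering just above the pegs. One quick check of the remaining x offset, using the seat edge in the same picture.

```bash
python3 - <<'E'
from h import *
np.set_printoptions(precision=4,suppress=True)
f=load('w5');k=2/3
u=lambda p:(180+p[0]*k,100+p[1]*k)
S=[onz(f,u(p),.036)for p in((126,116),(304,116))];m=(S[0]+S[1])/2;print(S,m)
xs=np.array([np.cos(np.radians(-12.7)),np.sin(np.radians(-12.7)),0]);ys=np.array([-xs[1],xs[0],0])
for z in(.067,.072):
  T=[onz(f,u(p),z)for p in((149,171),(278,171))];t=(T[0]+T[1])/2
  print(z,t,'dx',(t-m)@xs-.018,'dy',(t-m)@ys,np.linalg.norm(T[1]-T[0]),np.linalg.norm(S[1]-S[0]))
  c=t+.027*xs;print('centre',c,'vs pegs',(c-[.630,-.234,z])@xs,(c-[.630,-.234,z])@ys)
E
```

```text
[array([ 0.5759, -0.2658,  0.036 ]), array([ 0.5946, -0.1822,  0.036 ])] [ 0.5852 -0.224   0.036 ]
0.067 [ 0.6046 -0.2292  0.067 ] dx 0.002069290514706841 dy -0.0007667084032536173 0.05642213096535508 0.08569863179185708
centre [ 0.631  -0.2351  0.067 ] vs pegs 0.0012071598699670684 -0.0008576696427130094
0.072 [ 0.6035 -0.2289  0.072 ] dx 0.0009332967276437093 dy -0.0007783361038080954 0.05522065350835473 0.08569863179185708
centre [ 0.6299 -0.2349  0.072 ] vs pegs 7.116608290393574e-05 -0.0008692973432674873
```

Request:
drive_tool(
  plan=[
    {"x": -0.0004, "y": 0.0009, "z": -0.003, "ax": 0, "ay": 0, "az": 0, "gripper": 1},
    {"x": 0, "y": 0, "z": -0.003, "ax": 0, "ay": 0, "az": 0, "gripper": 1},
    {"x": 0, "y": 0, "z": -0.003, "ax": 0, "ay": 0, "az": 0, "gripper": 1},
    {"x": 0, "y": 0, "z": -0.003, "ax": 0, "ay": 0, "az": 0, "gripper": 1},
    {"x": 0, "y": 0, "z": -0.003, "ax": 0, "ay": 0, "az": 0, "gripper": 1},
    {"x": 0, "y": 0, "z": 0, "ax": 0, "ay": 0, "az": 0, "gripper": 1},
    {"x": 0, "y": 0, "z": -0.002, "ax": 0, "ay": 0, "az": 0, "gripper": 1},
    {"x": 0, "y": 0, "z": -0.002, "ax": 0, "ay": 0, "az": 0, "gripper": 1},
    {"x": 0, "y": 0, "z": 0, "ax": 0, "ay": 0, "az": 0, "gripper": 1},
    {"x": 0, "y": 0, "z": 0, "ax": 0, "ay": 0, "az": 0, "gripper": 1},
  ],
)

```text
time: 8.42
tool_pos: [0.6299, -0.2338, 0.1278]
ee_rot: [3.14, 0.0, 2.92]
force: [0.5, 0.6, -3.8]
opening: 0.0538
gripper_force: 35.0
```

Request:
drive_tool(
  plan=[
    {"x": 0, "y": 0, "z": -0.001, "ax": 0, "ay": 0, "az": 0, "gripper": 1},
    {"x": 0, "y": 0, "z": -0.001, "ax": 0, "ay": 0, "az": 0, "gripper": 1},
    {"x": 0, "y": 0, "z": -0.001, "ax": 0, "ay": 0, "az": 0, "gripper": 1},
    {"x": 0, "y": 0, "z": 0, "ax": 0, "ay": 0, "az": 0, "gripper": 1},
    {"x": 0, "y": 0, "z": 0, "ax": 0, "ay": 0, "az": 0, "gripper": 1},
  ],
)

```text
time: 8.83
tool_pos: [0.63, -0.2338, 0.1248]
ee_rot: [3.14, 0.0, 2.92]
force: [-0.1, 0.5, -3.6]
opening: 0.054
gripper_force: 35.0
```

Request:
drive_tool(
  plan=[
    {"x": 0, "y": 0, "z": -0.001, "ax": 0, "ay": 0, "az": 0, "gripper": 1},
    {"x": 0, "y": 0, "z": -0.001, "ax": 0, "ay": 0, "az": 0, "gripper": 1},
    {"x": 0, "y": 0, "z": -0.001, "ax": 0, "ay": 0, "az": 0, "gripper": 1},
    {"x": 0, "y": 0, "z": 0, "ax": 0, "ay": 0, "az": 0, "gripper": 1},
    {"x": 0, "y": 0, "z": 0, "ax": 0, "ay": 0, "az": 0, "gripper": 1},
  ],
)

```text
time: 9.25
tool_pos: [0.6302, -0.2338, 0.1218]
ee_rot: [3.14, 0.001, 2.92]
force: [0.5, 0.2, -4.1]
opening: 0.0538
gripper_force: 35.0
```

Request:
drive_tool(
  plan=[
    {"x": 0, "y": 0, "z": -0.001, "ax": 0, "ay": 0, "az": 0, "gripper": 1},
    {"x": 0, "y": 0, "z": -0.001, "ax": 0, "ay": 0, "az": 0, "gripper": 1},
    {"x": 0, "y": 0, "z": 0, "ax": 0, "ay": 0, "az": 0, "gripper": 1},
    {"x": 0, "y": 0, "z": 0, "ax": 0, "ay": 0, "az": 0, "gripper": 1},
  ],
)

```text
time: 9.58
tool_pos: [0.6302, -0.2339, 0.1198]
ee_rot: [3.14, 0.001, 2.92]
force: [1.1, -0.2, -3.9]
opening: 0.0542
gripper_force: 35.0
```

Request:
drive_tool(
  plan=[
    {"x": 0, "y": 0, "z": -0.001, "ax": 0, "ay": 0, "az": 0, "gripper": 1},
    {"x": 0, "y": 0, "z": -0.001, "ax": 0, "ay": 0, "az": 0, "gripper": 1},
    {"x": 0, "y": 0, "z": 0, "ax": 0, "ay": 0, "az": 0, "gripper": 1},
    {"x": 0, "y": 0, "z": 0, "ax": 0, "ay": 0, "az": 0, "gripper": 1},
  ],
)

```text
time: 9.92
tool_pos: [0.6302, -0.2338, 0.1178]
ee_rot: [3.14, 0.001, 2.92]
force: [1.8, -0.1, -3.8]
opening: 0.0537
gripper_force: 35.0
```

Request:
drive_tool(
  plan=[
    {"x": 0, "y": 0, "z": -0.001, "ax": 0, "ay": 0, "az": 0, "gripper": 1},
    {"x": 0, "y": 0, "z": -0.001, "ax": 0, "ay": 0, "az": 0, "gripper": 1},
    {"x": 0, "y": 0, "z": 0, "ax": 0, "ay": 0, "az": 0, "gripper": 1},
    {"x": 0, "y": 0, "z": 0, "ax": 0, "ay": 0, "az": 0, "gripper": 1},
  ],
)

```text
time: 10.25
tool_pos: [0.6302, -0.2338, 0.1158]
ee_rot: [3.14, 0.001, 2.92]
force: [2.3, -0.4, -3.8]
opening: 0.054
gripper_force: 35.0
```

Request:
drive_tool(
  plan=[
    {"x": 0.0005, "y": 0, "z": -0.001, "ax": 0, "ay": 0, "az": 0, "gripper": 1},
    {"x": 0, "y": 0, "z": -0.001, "ax": 0, "ay": 0, "az": 0, "gripper": 1},
    {"x": 0, "y": 0, "z": 0, "ax": 0, "ay": 0, "az": 0, "gripper": 1},
    {"x": 0, "y": 0, "z": 0, "ax": 0, "ay": 0, "az": 0, "gripper": 1},
  ],
)

```text
time: 10.58
tool_pos: [0.6304, -0.2338, 0.1153]
ee_rot: [3.14, 0.0, 2.92]
force: [-2.0, 0.4, 6.2]
opening: 0.0535
gripper_force: 35.0
```

Request:
drive_tool(
  plan=[
    {"x": 0, "y": 0, "z": -0.001, "ax": 0, "ay": 0, "az": 0, "gripper": 1},
    {"x": 0, "y": 0, "z": 0, "ax": 0, "ay": 0, "az": 0, "gripper": 1},
    {"x": 0, "y": 0, "z": 0, "ax": 0, "ay": 0, "az": 0, "gripper": 1},
  ],
)

```text
time: 10.83
tool_pos: [0.6304, -0.2339, 0.1152]
ee_rot: [3.141, 0.001, 2.92]
force: [-3.4, 0.3, 10.0]
opening: 0.0539
gripper_force: 35.0
```

Contact came at TCP z 0.115, which is the height expected when home. I'll release and check.

Request:
drive_tool(
  plan=[
    {"x": 0, "y": 0, "z": 0.001, "ax": 0, "ay": 0, "az": 0, "gripper": 1},
    {"x": 0, "y": 0, "z": 0, "ax": 0, "ay": 0, "az": 0, "gripper": 0.2},
    {"x": 0, "y": 0, "z": 0, "ax": 0, "ay": 0, "az": 0, "gripper": -0.2},
    {"x": 0, "y": 0, "z": 0, "ax": 0, "ay": 0, "az": 0, "gripper": -0.6},
    {"x": 0, "y": 0, "z": 0, "ax": 0, "ay": 0, "az": 0, "gripper": -1},
    {"x": 0, "y": 0, "z": 0, "ax": 0, "ay": 0, "az": 0, "gripper": -1},
    {"x": 0, "y": 0, "z": 0, "ax": 0, "ay": 0, "az": 0, "gripper": -1},
  ],
)

```text
time: 11.42
tool_pos: [0.6303, -0.2338, 0.1134]
ee_rot: [3.14, -0.0, 2.92]
force: [-1.0, -0.0, 0.1]
opening: 0.078
gripper_force: 0.0
```

```bash
python3 - <<'E'
from h import *
f=grab('wrist','w6');grab('side','side6');s=status.read_state();print(s['time'],s['tool_pos'],s['force'],s['opening'])
b=load('side6')['image']
o=np.hstack([cv2.resize(f['image'][100:340,180:460],(420,360),interpolation=cv2.INTER_CUBIC),cv2.resize(b[240:360,320:440],(360,360),interpolation=cv2.INTER_CUBIC)])
cv2.imwrite('pics/c6.png',o[:,:,::-1])
E
```

```text
11.5167 [ 0.63036755 -0.23376654  0.1135059 ] [ 0.73839109 -0.20449487  0.24957946] 0.08601263267863973
```

View pics/c6.png

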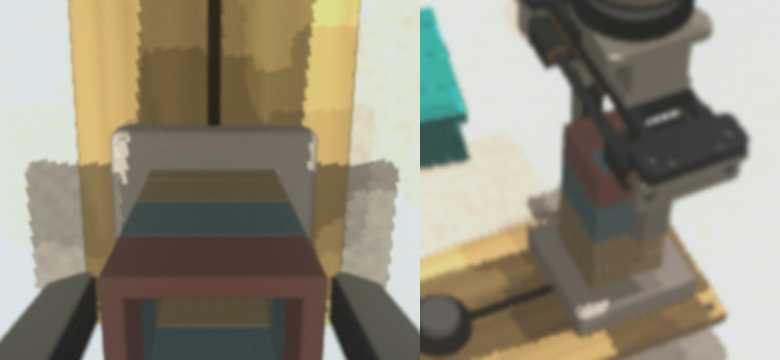

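The side crop shows the tower standing on the base, with the near bottom corner at about (600,283) and the top-left rim corner at about (567,125). I'll compare these with predictions for fully home and for hung on the peg tips.

```bash
python3 - <<'E'
from h import *
np.set_printoptions(precision=1,suppress=True)
a=np.radians(-12.8);x=np.array([np.cos(a),np.sin(a),0]);y=np.array([-x[1],x[0],0]);S=np.array([.630,-.234,0])
w=load('w6');b=load('side6')
for z in(.036,.049):
  P=[S+[0,0,z+h]+sx*.027*x+sy*.027*y for h in(0,.115)for sx,sy in((-1,-1),(-1,1),(1,-1))]
  print(z,'side crop',((proj(b,P)-[320,240])*3+[420,0]).tolist());print('wrist crop',((proj(w,P)-[180,100])*1.5).tolist())
Q=[S+[0,0,.036]+sx*.045*x+sy*.045*y for sx,sy in((-1,-1),(-1,1),(1,-1))]
print('seat side',((proj(b,Q)-[320,240])*3+[420,0]).tolist(),'wrist',((proj(w,Q)-[180,100])*1.5).tolist())
E
```

```text
0.036 side crop [[593.2743724627375, 291.19620362271974], [559.5455357376259, 234.42764382309167], [663.7755167952107, 265.96347237718345], [601.362494953891, 181.31676898728438], [564.9207087318364, 123.61935763061291], [676.7491082621234, 155.65745290864209]]
wrist crop [[151.7085816916296, 172.39411772749293], [276.44716534267513, 172.6511938021457], [155.22461966331406, 286.7996571847359], [99.5012609104927, 282.5449786805965], [331.5213439565497, 282.9305528571021], [112.07943705382738, 470.889018355707]]
0.049 side crop [[594.142827521204, 279.5480400708004], [560.1252173939945, 222.64954719437537], [665.1688048640578, 254.25525308103943], [602.3369897295361, 167.86260089503884], [565.5647374830455, 110.09686995817066], [678.3118508318864, 142.17260791576746]]
wrist crop [[148.3546794219582, 179.45296919923368], [279.98677008745904, 179.72122721602142], [152.2867712664422, 299.2883028451912], [87.40147467430282, 308.15803671172466], [344.27753098403383, 308.5579054975062], [102.85135687081427, 510.4624513907594]]
seat side [[580.8358363858811, 319.46567786277194], [525.4636973305378, 224.06299109174012], [699.1448401951722, 276.6084864699207]] wrist [[108.06226502890503, 130.8650783237461], [320.2883267704808, 131.332117364206], [118.18516294057716, 321.6481736017444]]
```

Both views match the fully home prediction (wrist rim row 277 against 282 home and 308 hung; side rim corner 125 against 124 home and 110 hung). I'll retreat upward and go to the button.

Request:
drive_tool(
  plan=[
    {"x": 0, "y": 0, "z": 0.008, "ax": 0, "ay": 0, "az": 0, "gripper": -1},
    {"x": 0, "y": 0, "z": 0.018, "ax": 0, "ay": 0, "az": 0, "gripper": -1},
    {"x": 0, "y": 0, "z": 0.025, "ax": 0, "ay": 0, "az": 0, "gripper": -1},
    {"x": 0, "y": 0, "z": 0.025, "ax": 0, "ay": 0, "az": 0, "gripper": -1},
    {"x": 0, "y": 0, "z": 0.024, "ax": 0, "ay": 0, "az": 0, "gripper": -1},
    {"x": -0.0212, "y": 0.0047, "z": 0, "ax": 0, "ay": 0, "az": 0, "gripper": -1},
    {"x": -0.0212, "y": 0.0047, "z": 0, "ax": 0, "ay": 0, "az": 0, "gripper": -1},
    {"x": -0.0212, "y": 0.0047, "z": 0, "ax": 0, "ay": 0, "az": 0, "gripper": 1},
    {"x": -0.0212, "y": 0.0047, "z": 0, "ax": 0, "ay": 0, "az": 0, "gripper": 1},
    {"x": -0.0212, "y": 0.0047, "z": 0, "ax": 0, "ay": 0, "az": 0, "gripper": 1},
    {"x": -0.0212, "y": 0.0047, "z": 0, "ax": 0, "ay": 0, "az": 0, "gripper": 1},
    {"x": 0, "y": 0, "z": 0, "ax": 0, "ay": 0, "az": 0, "gripper": 1},
  ],
  newtons=10,
)

```text
time: 12.52
tool_pos: [0.4991, -0.2052, 0.2146]
ee_rot: [3.141, -0.003, 2.919]
force: [-0.3, 0.4, -0.2]
opening: 0.0645
gripper_force: 0.0
```

Request:
drive_tool(
  plan=[
    {"x": 0, "y": 0, "z": -0.01, "ax": 0, "ay": 0, "az": 0, "gripper": 1},
    {"x": 0, "y": 0, "z": -0.03, "ax": 0, "ay": 0, "az": 0, "gripper": 1},
    {"x": 0, "y": 0, "z": -0.03, "ax": 0, "ay": 0, "az": 0, "gripper": 1},
    {"x": 0, "y": 0, "z": -0.03, "ax": 0, "ay": 0, "az": 0, "gripper": 1},
    {"x": 0, "y": 0, "z": -0.03, "ax": 0, "ay": 0, "az": 0, "gripper": 1},
    {"x": 0, "y": 0, "z": -0.012, "ax": 0, "ay": 0, "az": 0, "gripper": 1},
    {"x": 0, "y": 0, "z": -0.008, "ax": 0, "ay": 0, "az": 0, "gripper": 1},
    {"x": 0, "y": 0, "z": 0, "ax": 0, "ay": 0, "az": 0, "gripper": 1},
    {"x": 0, "y": 0, "z": 0, "ax": 0, "ay": 0, "az": 0, "gripper": 1},
  ],
)

```text
time: 13.27
tool_pos: [0.5043, -0.2057, 0.0638]
ee_rot: [3.14, 0.001, 2.92]
force: [-1.1, 1.3, 0.7]
opening: 0.0043
gripper_force: 0.0
```

Request:
drive_tool(
  plan=[
    {"x": -0.0008, "y": 0, "z": -0.005, "ax": 0, "ay": 0, "az": 0, "gripper": 1},
    {"x": 0, "y": 0, "z": -0.005, "ax": 0, "ay": 0, "az": 0, "gripper": 1},
    {"x": 0, "y": 0, "z": -0.004, "ax": 0, "ay": 0, "az": 0, "gripper": 1},
    {"x": 0, "y": 0, "z": -0.003, "ax": 0, "ay": 0, "az": 0, "gripper": 1},
    {"x": 0, "y": 0, "z": -0.002, "ax": 0, "ay": 0, "az": 0, "gripper": 1},
    {"x": 0, "y": 0, "z": -0.002, "ax": 0, "ay": 0, "az": 0, "gripper": 1},
    {"x": 0, "y": 0, "z": 0, "ax": 0, "ay": 0, "az": 0, "gripper": 1},
  ],
)

```text
time: 13.85
tool_pos: [0.5025, -0.2056, 0.0429]
ee_rot: [3.14, 0.0, 2.92]
force: [-0.6, 0.2, 2.7]
opening: 0.0006
gripper_force: 1.4
```

Request:
drive_tool(
  plan=[
    {"x": 0, "y": 0, "z": -0.0015, "ax": 0, "ay": 0, "az": 0, "gripper": 1},
    {"x": 0, "y": 0, "z": -0.0015, "ax": 0, "ay": 0, "az": 0, "gripper": 1},
    {"x": 0, "y": 0, "z": 0, "ax": 0, "ay": 0, "az": 0, "gripper": 1},
    {"x": 0, "y": 0, "z": 0, "ax": 0, "ay": 0, "az": 0, "gripper": 1},
  ],
)

```text
time: 14.18
tool_pos: [0.5025, -0.2056, 0.04]
ee_rot: [3.14, 0.0, 2.92]
force: [-1.0, 0.7, 3.8]
opening: 0.0003
gripper_force: 2.2
```

Spring force is building up. I'll press on until it bottoms out.

Request:
drive_tool(
  plan=[
    {"x": 0, "y": 0, "z": -0.001, "ax": 0, "ay": 0, "az": 0, "gripper": 1},
    {"x": 0, "y": 0, "z": -0.001, "ax": 0, "ay": 0, "az": 0, "gripper": 1},
    {"x": 0, "y": 0, "z": 0, "ax": 0, "ay": 0, "az": 0, "gripper": 1},
    {"x": 0, "y": 0, "z": 0, "ax": 0, "ay": 0, "az": 0, "gripper": 1},
  ],
)

```text
time: 14.52
tool_pos: [0.5025, -0.2056, 0.0392]
ee_rot: [3.141, 0.001, 2.92]
force: [-2.8, 0.2, 12.3]
opening: 0.0001
gripper_force: 6.6
```

Request:
drive_tool(
  plan=[
    {"x": 0, "y": 0, "z": -0.001, "ax": 0, "ay": 0, "az": 0, "gripper": 1},
    {"x": 0, "y": 0, "z": 0, "ax": 0, "ay": 0, "az": 0, "gripper": 1},
    {"x": 0, "y": 0, "z": 0, "ax": 0, "ay": 0, "az": 0, "gripper": 1},
  ],
)

```text
time: 14.77
tool_pos: [0.5025, -0.2056, 0.0391]
ee_rot: [3.141, 0.001, 2.92]
force: [-5.0, 1.2, 19.0]
opening: 0.0003
gripper_force: 9.6
```

It has bottomed out at TCP z 0.039 with 19 N. Now I'll lift off and retreat.

Request:
drive_tool(
  plan=[
    {"x": 0, "y": 0, "z": 0.004, "ax": 0, "ay": 0, "az": 0, "gripper": 1},
    {"x": 0, "y": 0, "z": 0.006, "ax": 0, "ay": 0, "az": 0, "gripper": 1},
    {"x": 0, "y": 0, "z": 0.015, "ax": 0, "ay": 0, "az": 0, "gripper": 1},
    {"x": 0, "y": 0, "z": 0.025, "ax": 0, "ay": 0, "az": 0, "gripper": 1},
    {"x": 0, "y": 0, "z": 0.03, "ax": 0, "ay": 0, "az": 0, "gripper": 1},
    {"x": 0, "y": 0, "z": 0.03, "ax": 0, "ay": 0, "az": 0, "gripper": 1},
    {"x": 0, "y": 0, "z": 0.03, "ax": 0, "ay": 0, "az": 0, "gripper": 1},
    {"x": 0, "y": 0, "z": 0.02, "ax": 0, "ay": 0, "az": 0, "gripper": 1},
    {"x": 0, "y": 0, "z": 0, "ax": 0, "ay": 0, "az": 0, "gripper": 1},
    {"x": 0, "y": 0, "z": 0, "ax": 0, "ay": 0, "az": 0, "gripper": 1},
    {"x": 0, "y": 0, "z": 0, "ax": 0, "ay": 0, "az": 0, "gripper": 1},
  ],
)

```text
time: 15.68
tool_pos: [0.5017, -0.2053, 0.1957]
ee_rot: [3.14, -0.002, 2.92]
force: [-0.7, 0.1, -0.7]
opening: 0.0002
gripper_force: 0.0
```

```bash
python3 - <<'E'
from h import *
a=load('side6')['image'].astype(int);b=grab('side','side7')['image'].astype(int)
s=status.read_state();print(s['time'],s['tool_pos'],s['force'])
d=abs(a-b).sum(2);print('diff lower tower region',d[290:335,365:405].mean(),'vase',d[375:425,435:480].mean(),'bowl',d[220:260,350:395].mean())
print(ctrl.hand_in())
E
```

```text
15.7333 [ 0.50150428 -0.20522647  0.19525729] [ 0.24990774  0.5976621  -0.82131963]
diff lower tower region 67.45333333333333 vase 39.22933333333334 bowl 271.665
the job is handed in; nothing more can be done
None
```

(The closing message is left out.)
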